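# Seat a tack-welded flange in the welding fixture by feel, then close the clamp

### The arm

A 6-joint arm with a two-finger parallel gripper is mounted at the origin on the work surface. World frame = base frame: x ahead of the robot, y to its left, z up, the work surface at z = 0. Lengths are in m, angles in rad, forces in N, time in s.
With the tool pointing down it reaches from about 0.35 to 0.85 m from the base axis. Payload 8.1 kg.
Tool frame: the origin (TCP) lies midway between the tips of the shut fingers; the grasp point (between the pads) lies 19 mm behind it; z points along the fingers, y is the direction in which the jaws open and shut (so a half turn about z gives the same grasp; the last joint's range is limited). The gripper opens to 93 mm and grips with 3 to 60 N. Pads are 15 mm wide; open, the fingers measure 128 mm over their backs; the gripper's body (75 mm by 188 mm) begins 65 mm behind the grasp point.
Start: joints at [1.09, 0.13, 1.488, -0, 1.523, -0.085], TCP at [0.231, 0.554, 0.219] pointing down, gripper open.
Joint ranges: [-2.96, 2.96], [-0.89, 2.26], [0.02, 2.5], [-1.34, 4.48], [0, 2.73], [-2.66, 2.66]. Speed limits (rad/s): [2.39, 2.39, 2.79, 3.14, 3.14, 3.14].

### API

Orientations are given as a rotation vector (axis times angle).
In Python, from plant import robot gives the robot as it stands. The module is installed in compiled form; this text tells all that it offers.
- The arm moves only by the shell command python3 -m pendant 'ROWS' [FORCE]. ROWS is JSON, a list of rows, each an object with "translation": the shift along the tool's x, y, z in mm, a list of three; "twist": the turn, a rotation vector about the tool's x, y, z in rad, a list of three; "grip": the opening, from -1 (shut) to 1 (fully open). A call has exactly 10 rows; each row shifts and turns the pose as measured when the row begins, along the tool's axes as they then stand; what a row does not reach is not made up. A row lasts 1/10 s, in which the tool goes at most 50 mm and 8.59 degrees, less where a joint would pass 70% of its speed; a pose out of reach is approached as far as the arm can. A call is refused whole if a number of a shift passes 50 or a number of a turn 0.15, either way. A call with a gripper value outside its range is refused whole. The fingers move at their own pace and stop on an object; FORCE is the grip in N (left out, the last holds). Time passes only in rows, so rows that do not move let the fingers close, or fill a call up. It gives the time, the measured TCP pose, the force and the opening at its end, in the units of the state.
- robot.read_state(): the state, without advancing time (a new reading comes with each control period).
- robot.read_camera(name): name is "scene" or "top" or "wrist"; returns (picture, depth): 480x640x3 uint8, red, green, blue; 480x640 float32, m along the optical axis (not along the pixel's ray), 0 where there is no reading.
- robot.camera_info(name): a dict with "vertical_fov" (degrees; the focal length in pixels is half the picture's height over the tangent of half this angle, whatever the lens; pixels are square), "cx", "cy" (the principal point, pixels), "cam_to_world" (4x4, takes a point from camera to world coordinates). Camera axes: x right, y up, looking along -z (the intrinsics and any distortion apply to the point x, -y, -z); pixel columns grow to the right and rows downward; lengths in m; the calibration is good to about 2 mm. A picture is of the moment at which its call begins: read the wrist's pose just before it. camera_info takes no time and is no camera call; for the wrist camera it gives the pose at the moment of the call.
- robot.close_job(): hands the job in, once; it reports no verdict.
The state is a dict: "t": time; "q": joint angles; "dq": joint speeds; "joint_torque": joint torques, N m; "tool_pos": TCP position; "orientation": TCP orientation; "force": force on the tool from outside, world axes, zero at the start; "wrist_torque": the same for the moment, N m; "opening": finger opening in m.
Only numpy, scipy, OpenCV 4.12 (cv2) and the standard library are available. Lean on these libraries where they do the work, as an engineer would, in place of code of your own. Each camera call takes 0.05 s, during which the arm holds its last target. There are 200 camera calls.

### The job

The tack-welded flange is standing cocked on stiff lifter pins in the blue welding fixture. Press it down gently, never with more than 50 N because the tacks break, until all four corners are felt to sit hard on the rests below it; only then swing the red hinged clamp over until its foot rests on the plate. Let go of everything and leave the other things on the bench alone.

Things in the scene. Friction and masses are not known exactly. Their poses are not given: they have to be found in the camera images.
- fixture: Blue steel base plate bolted to the bench, 170 mm in its x by 280 mm in its y by 12 mm thick, with a nest for the flange and the clamp. Origin: on the bench surface (bench at height 0) under the nest's centre; z up; the clamp's hinge is at +y. It is turned up to 20 degrees.
- nest (a point): Fixture point 34 mm above the bench in the nest's middle. Hidden under the flange are four hard brass rest pads (12 mm wide, at fixture x = +-47, y = +-62 mm), all at one level that was set for the job: 0 to 8 mm above this point. That level is not measured, it can only be felt. The rests do not yield. A press of 10 to 20 N on a corner where nothing gives any more means that it is down.
- guides (a point): Fixture point 55 mm above the bench, level with the tops of the dark guide blocks and with the nest's centre. They hold the flange sideways with 2 mm play: four at fixture x = +-57 to 69 mm, y = +-14 to 30 mm, and two at y = +-72 to 84 mm, x within +-15 mm. A low skirt between them, 36 mm high, stays below the seated plate.
- flange: Loose grey metal plate 110 mm (its x) by 140 mm (its y) by 6 mm, about 0.75 kg, with a boss and collar, 42 mm wide, centred at y = -20 mm, top 44 mm above the plate's underside. Origin: centre of the underside; z up; axes along the fixture's. At the start it stands tilted on the lifters. It bears at most 50 N pressed on directly.
- press_far_left (a point): On the top of the flange's plate near a corner, at x = +40, y = +54 mm of the flange: a free place to press. Under each corner (at x = +-39, y = +-53 mm) is a stiff lifter pin, standing 0 to 10 mm above the rests, each differently. It slides down under about 6 N (2 N more at 10 mm/s) and stays where pushed. A press moves mainly the nearest lifter.
- press_far_right (a point): The same at x = +40, y = -54 mm of the flange. Press slowly, at about 10 mm/s: the moment of striking the hard rests peaks at about twice what a wrist sensor shows. Keep clear of the boss (22 mm above the plate's underside) when going from corner to corner.
- press_near_right (a point): The same at x = -40, y = -54 mm of the flange.
- press_near_left (a point): The same at x = -40, y = +54 mm of the flange.
- clamp (a joint): Hinge of the red clamp bar (rad): 0 with the bar level over the flange, within about 0.06 of 0 on a seated flange; grows as it opens upward and outward (+y); at the start about 1.75 to 2.0, a little past upright. The axis runs along the fixture's x. The stiff hinge keeps the bar where it is left; about 3 to 5 N near its end moves it. Stop at 2.1.
- clamp_hinge (a point): Axis of the clamp's hinge, in the middle of the bar: fixture x = 0, y = +125 mm, z = 70 mm. The bar is 24 mm wide, 12 mm thick (6 mm either side of the axis) and reaches 105 mm from here, towards the fixture's -y when closed, up when open.
- clamp_foot (a point): Underside of the clamp's dark foot (18 mm diameter), on the bar 80 mm from the hinge axis and 26 mm below the bar's middle plane when closed.
- hammer: Hammer, 260 mm long, lying on the bench; bystander. Origin: its underside.
- spray_can: Green can 60 mm in diameter, 170 mm high, standing; bystander. Origin: centre of its underside.
- square: Red magnetic welding square, legs about 100 mm, lying on the bench; bystander. Origin: middle of one leg, underside.
- brush: Brush, 220 mm long, lying on the bench; bystander. Origin: its underside.
There are look-alikes about, which are no part of the job. Leave any green or pink look-alike of the flange alone.

How it is judged:
On the way, in this order (a step that is already met when the one before it is completed fails the run):
1. with the clamp still open and nothing pressing on it, the flange sits fully down: within 2 mm of all four rests (z of each of rests_c0, rests_c1, rests_c2, rests_c3 in the frame of flange above -0.009 m and value of joint clamp above 1 rad and contact force between the fingers and flange below 0.5 N), for 0.2 s.
2. the clamp is over, its foot within 2 mm of the plate's top (z of each of rests_c0, rests_c1, rests_c2, rests_c3 in the frame of flange above -0.009 m and z of clamp_foot in the frame of flange below 0.008 m), for 0.2 s.
At the end, for the whole second after the job is handed in: The flange lies at rest within 2 mm of all four rest pads, the clamp's foot is on its plate (within 2 mm), and the robot has let go (all of step 2 and linear speed of flange below 0.01 m/s and contact force between the arm and clamp_c0 below 0.3 N); the robot touches nothing.
It fails at once if the flange is pressed with more than 50 N by the gripper or the arm (contact force between any of the fingers, the arm and flange above 50 N).
It fails at once if the clamp is swung down (below 0.45 rad) while the flange is not fully down (a corner over 2.5 mm up) (value of joint clamp below 0.45 rad and not (z of each of rests_c0, rests_c1, rests_c2, rests_c3 in the frame of flange above -0.0095 m)).
It fails at once if a bystander on the bench is moved more than 30 mm (distance of any of hammer, spray_can, square, brush from where it was at the start of the episode above 0.03 m).
It also fails if it takes over 72 s, if anything falls off the work surface, if the arm or the gripper's body presses on something with over 40 N, if the wrist force passes 120 N, or if a joint passes its speed limit or range.

## Working session

There is one attempt and no reset: what is moved stays moved. The work goes in short steps, Python scripts to look and compute and a shell command to move; the robot and the scene stay as the last step left them, time stands still between calls to the robot, and variables do not carry over. Pictures are saved under pics/ and viewed, about 8 in all and at most 12, crops included, and the job is handed in when it is done.

```bash
mkdir -p pics; python3 - <<'E'
from plant import robot
import cv2,numpy as np
s=robot.read_state(); print(s)
a,d=robot.read_camera("scene"); cv2.imwrite("pics/scene.png",a[:,:,::-1]); np.savez("scene.npz",a=a,d=d)
b,e=robot.read_camera("top"); cv2.imwrite("pics/top.png",b[:,:,::-1]); np.savez("top.npz",a=b,d=e)
for n in("scene","top"): print(robot.camera_info(n))
E
```

```text
{'t': 0.0, 'q': array([ 1.08961100e+00,  1.31145207e-01,  1.48927850e+00, -7.44655227e-06,
        1.52296341e+00, -8.54077656e-02]), 'dq': array([-4.90405729e-04, -1.29436544e-03,  2.14930452e-03,  9.18341877e-05,
        2.68384797e-04,  3.63703402e-04]), 'joint_torque': array([-1.22044865e-03, -5.59834063e+01, -4.91766465e+01,  7.67574599e-02,
        3.52710800e-02, -8.87598389e-05]), 'tool_pos': array([0.23104296, 0.55312835, 0.21759739]), 'orientation': array([-6.17538351e-01, -3.07979496e+00,  2.70921472e-03]), 'force': array([-0.02936444,  0.02943257,  0.13194481]), 'wrist_torque': array([0.00485167, 0.05947157, 0.02565683]), 'opening': 0.09324627129281707}
{'vertical_fov': 52.86185244173141, 'cx': 312.4740240236066, 'cy': 234.47664025761551, 'cam_to_world': array([[-0.32076453, -0.60564679,  0.72821843,  1.24411074],
       [ 0.94715533, -0.20723795,  0.24484527,  0.2153739 ],
       [ 0.00262474,  0.76827365,  0.64011617,  0.71810222],
       [ 0.        ,  0.        ,  0.        ,  1.        ]])}
{'vertical_fov': 45.94576683717987, 'cx': 317.79405133788873, 'cy': 240.06276535667516, 'cam_to_world': array([[ 0.01876621,  0.99624865, -0.08447753,  0.36696593],
       [-0.99978953,  0.01939902,  0.00667622, -0.05729582],
       [ 0.00828995,  0.08433446,  0.99640302,  1.52594346],
       [ 0.        ,  0.        ,  0.        ,  1.        ]])}
```

View pics/scene.png

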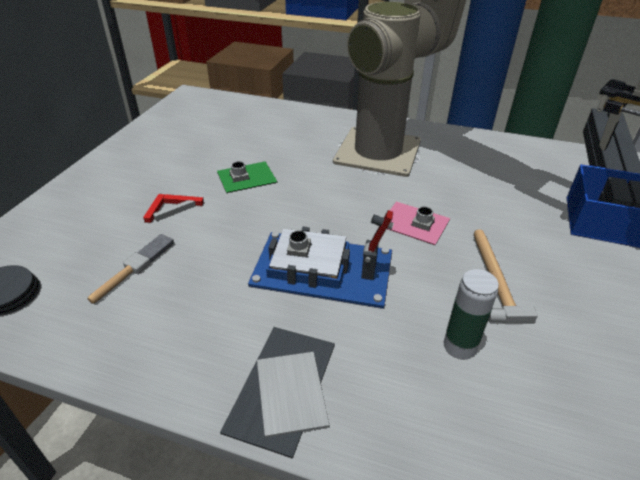

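View pics/top.png

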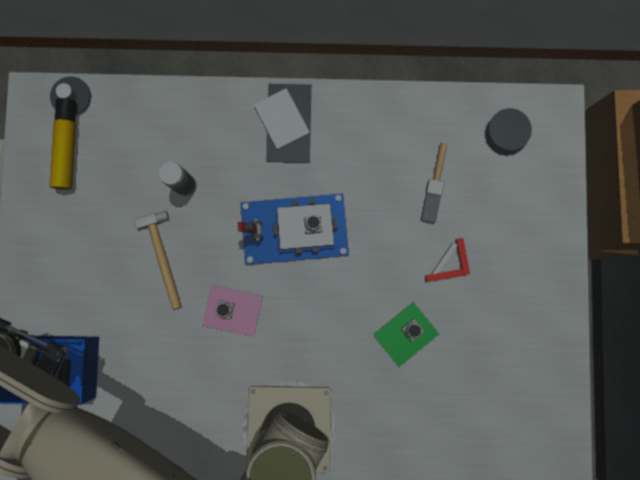

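The scene view shows the blue fixture at about (320,268), clamp open at (378,235). The top view shows the fixture at about (295,229), with the flange boss at (313,223) and the clamp hinge at (250,232) on the left (world +y). The green and pink look-alikes are well apart from it.

```bash
cat > h.py <<'E'
import numpy as np,cv2
from plant import robot
def ray(ci,uv):
    f=240/np.tan(np.radians(ci["vertical_fov"])/2); uv=np.atleast_2d(uv).astype(float)
    d=np.c_[(uv[:,0]-ci["cx"])/f,-(uv[:,1]-ci["cy"])/f,-np.ones(len(uv))]
    M=ci["cam_to_world"]; return M[:3,3],d@M[:3,:3].T
def onz(ci,uv,z):
    o,d=ray(ci,uv); return o+d*((z-o[2])/d[:,2])[:,None]
def cloud(ci,D):
    v,u=np.nonzero(D>0); o,d=ray(ci,np.c_[u,v]); P=np.zeros(D.shape+(3,)); P[v,u]=o+d*D[v,u][:,None]; return P
E
python3 - <<'E'
from h import *
for n in("top","scene"):
    z=np.load(n+".npz");a=z["a"];D=z["d"];ci=robot.camera_info(n)
    P=cloud(ci,D); hsv=cv2.cvtColor(a,cv2.COLOR_RGB2HSV)
    m=cv2.inRange(hsv,(100,120,50),(125,255,255))
    near=(abs(P[...,0]-.5)<.25)&(abs(P[...,1])<.25)
    m[~near]=0
    low=m.astype(bool)&(P[...,2]<.02); print(n,low.sum(),np.median(P[low],0))
    v,u=np.nonzero(m); Q=onz(ci,np.c_[u,v],.012)
    Q=Q[(abs(P[v,u,2]-.012)<.01)]
    r=cv2.minAreaRect((Q[:,:2]*1000).astype(np.float32)); print(r, cv2.boxPoints(r))
    pl=near&(hsv[...,1]<40)&(hsv[...,2]>120)&(P[...,2]>.03)&(P[...,2]<.07)
    q=P[pl]; print("plate",len(q),q.mean(0)); c=np.linalg.lstsq(np.c_[q[:,:2]-q[:,:2].mean(0),np.ones(len(q))],q[:,2],rcond=None)[0];print(c)
    print(cv2.minAreaRect((q[:,:2]*1000).astype(np.float32)))
    rd=near&((hsv[...,0]<8)|(hsv[...,0]>172))&(hsv[...,1]>140)&(P[...,2]>.07);q=P[rd];print("red",len(q),q.min(0),q.max(0),q.mean(0))
E
```

```text
top 3057 [0.50944145 0.04969844 0.0100838 ]
((525.0068359375, -2.6986541748046875), (167.31983947753906, 276.12347412109375), 6.352218151092529) [[ 426.58536  125.25931]
 [ 457.13568 -149.16891]
 [ 623.42834 -130.65662]
 [ 592.878    143.7716 ]]
plate 1693 [ 0.52883873 -0.02905861  0.04723932]
[-0.09834744  0.01670483  0.04723932]
((530.046142578125, -33.18683624267578), (105.83179473876953, 136.2045135498047), 6.019344806671143)
red 32 [0.50244231 0.1152039  0.15919351] [0.51976617 0.12404311 0.17293181] [0.5116246  0.12002459 0.1682233 ]
scene 3430 [0.57680632 0.05649828 0.01067514]
((535.0380859375, -1.266204833984375), (172.48239135742188, 276.548095703125), 6.382532119750977) [[ 433.96008  126.56372]
 [ 464.70276 -148.2703 ]
 [ 636.1161  -129.09613]
 [ 605.3734   145.73788]]
plate 2129 [ 0.53629389 -0.02382426  0.04767636]
[-0.06283472 -0.00093824  0.04767636]
((465.340576171875, 61.78709411621094), (162.823974609375, 402.8111572265625), 34.4452018737793)
red 253 [0.5041182  0.09188849 0.08135803] [0.53340125 0.12748371 0.17083664] [0.52527895 0.1110431  0.13284618]
```

```bash
R='{"translation":[-35,-30,-8],"twist":[0,0,0],"grip":-1}'; python3 -m pendant '[{"translation":[-33,-28,-10],"twist":[0,0,0],"grip":-1},{"translation":[-33,-28,-10],"twist":[0,0,0],"grip":-1},{"translation":[-33,-28,-10],"twist":[0,0,0],"grip":-1},{"translation":[-33,-28,-10],"twist":[0,0,0],"grip":-1},{"translation":[-33,-28,-10],"twist":[0,0,0],"grip":-1},{"translation":[-33,-28,-10],"twist":[0,0,0],"grip":-1},{"translation":[-33,-28,-10],"twist":[0,0,0],"grip":-1},{"translation":[-33,-28,-10],"twist":[0,0,0],"grip":-1},{"translation":[-33,-28,-10],"twist":[0,0,0],"grip":-1},{"translation":[-33,-28,-10],"twist":[0,0,0],"grip":-1}]' 20
python3 -c "
from plant import robot
print(robot.read_state()['tool_pos'],robot.camera_info('wrist'))"
```

```text
t: 1.1
tool_pos: [0.4294, 0.1561, 0.3144]
orientation: [-0.601, -3.076, 0.019]
force: [1.0, 0.4, 0.3]
opening: 0.0177
[0.42935207 0.1560528  0.31438292] {'vertical_fov': 61.08458772400507, 'cx': 322.0077052516142, 'cy': 235.48938307338784, 'cam_to_world': array([[ 0.37622424, -0.88697169, -0.26783677,  0.35472409],
       [ 0.92642906,  0.35588495,  0.12278071,  0.18920396],
       [-0.01358394, -0.29432484,  0.9556089 ,  0.48083535],
       [ 0.        ,  0.        ,  0.        ,  1.        ]])}
```

```bash
python3 -m pendant '[{"translation":[-18,-12,0],"twist":[0,0,0.15],"grip":-1},{"translation":[-18,-10,0],"twist":[0,0,0.15],"grip":-1},{"translation":[-18,-8,0],"twist":[0,0,0.15],"grip":-1},{"translation":[-20,-4,0],"twist":[0,0,0.15],"grip":-1},{"translation":[-20,0,0],"twist":[0,0,0.15],"grip":-1},{"translation":[-20,4,0],"twist":[0,0,0.15],"grip":-1},{"translation":[-20,8,0],"twist":[0,0,0.15],"grip":-1},{"translation":[-20,14,0],"twist":[0,0,0],"grip":-1},{"translation":[-20,20,0],"twist":[0,0,0],"grip":-1},{"translation":[0,0,0],"twist":[0,0,0],"grip":-1}]'
python3 - <<'E'
from h import *
print(robot.read_state()['tool_pos'])
ci=robot.camera_info('wrist');a,D=robot.read_camera('wrist')
cv2.imwrite('pics/w1.png',a[:,:,::-1]);np.savez('w1.npz',a=a,d=D,M=ci['cam_to_world']);print(ci)
E
```

```text
t: 2.1
tool_pos: [0.5499, -0.0136, 0.3126]
orientation: [-2.082, -2.349, 0.027]
force: [-1.2, -0.1, -0.6]
opening: 0.0004
[ 0.54992396 -0.01364389  0.31259353]
{'vertical_fov': 61.08458772400507, 'cx': 322.0077052516142, 'cy': 235.48938307338784, 'cam_to_world': array([[ 0.99269696, -0.11825103, -0.02386297,  0.54322901],
       [ 0.11984664,  0.94414938,  0.30695071,  0.07099868],
       [-0.01376703, -0.30756894,  0.9514262 ,  0.47784354],
       [ 0.        ,  0.        ,  0.        ,  1.        ]])}
```

View pics/w1.png

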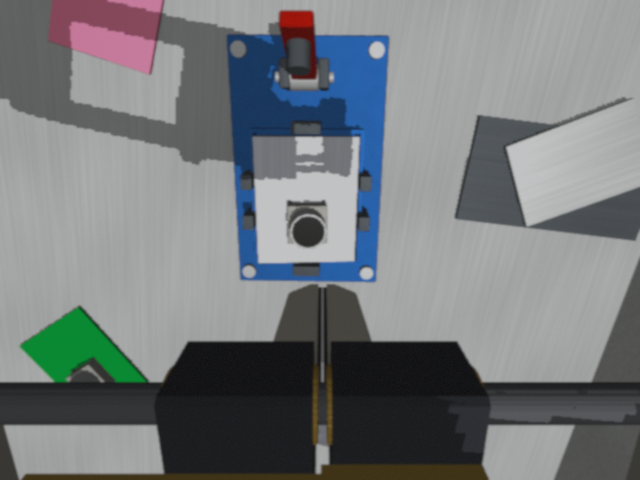

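The wrist view shows the base plate corners at (228,36), (388,37), (376,281) and (241,280). The flange plate runs from (252,136) to (355,264) with its boss at (307,228), and the clamp tip is at (297,18).

```bash
python3 - <<'E'
from h import *
z=np.load('w1.npz');a=z['a'];D=z['d'];ci=robot.camera_info('wrist');ci['cam_to_world']=z['M']
P=cloud(ci,D);hsv=cv2.cvtColor(a,cv2.COLOR_RGB2HSV)
m=cv2.inRange(hsv,(100,120,30),(125,255,255))
v,u=np.nonzero(m);Q=onz(ci,np.c_[u,v],.012)
k=abs(P[v,u,2]-.012)<.006; Q=Q[k]
r=cv2.minAreaRect((Q[:,:2]*1000).astype(np.float32));print(r)
# bolts as circles
for n,p in zip("abcd",onz(ci,[(237,49),(377,50),(367,273),(249,272)],.012)):print(n,p)
g=onz(ci,[(246,176),(249,216),(365,176),(363,217),(306,125),(306,266)],.055);print("guides",g.round(4).tolist(),g[:4].mean(0),g[4:].mean(0))
pl=(hsv[...,1]<40)&(P[...,2]>.035)&(P[...,2]<.058)&(hsv[...,2]>90)&(abs(P[...,0]-.53)<.08)&(abs(P[...,1]+.03)<.1)
q=P[pl];R=cv2.minAreaRect((q[:,:2]*1000).astype(np.float32));print("plate",len(q),R)
c=np.linalg.lstsq(np.c_[q[:,:2]-[.533,-.033],np.ones(len(q))],q[:,2],rcond=None)[0];print(c)
rd=((hsv[...,0]<8)|(hsv[...,0]>172))&(hsv[...,1]>140)&(P[...,2]>.06);q=P[rd];print("red",q.min(0),q.max(0)); 
Rt=cv2.Rodrigues(robot.read_state()['orientation'])[0];print(Rt)
E
```

```text
((528.7655639648438, -1.9051971435546875), (167.3257293701172, 277.11663818359375), 6.313644886016846)
a [0.44154974 0.11412982 0.012     ]
b [0.58759562 0.13055616 0.012     ]
c [ 0.61607114 -0.12084536  0.012     ]
d [ 0.47057207 -0.13792492  0.012     ]
guides [[0.4671, -0.0104, 0.055], [0.473, -0.0533, 0.055], [0.5905, 0.0048, 0.055], [0.5951, -0.0392, 0.055], [0.5239, 0.0484, 0.055], [0.5403, -0.1033, 0.055]] [ 0.53141933 -0.02450899  0.055     ] [ 0.53211286 -0.02744138  0.055     ]
plate 11345 ((533.9702758789062, -27.532958984375), (128.6724395751953, 153.47726440429688), 6.11298942565918)
[-0.08367198  0.0196431   0.04916074]
red [0.50363509 0.0901617  0.08492685] [0.52878928 0.12911232 0.17339702]
[[-0.12055234  0.99261236 -0.01370513]
 [ 0.99267017  0.12041751 -0.01027379]
 [-0.00854755 -0.0148432  -0.9998533 ]]
```

```bash
cat >> h.py <<'E'
C=np.array([.5316,-.027,0]);ex=np.array([.9938,.111,0]);ey=np.array([-.111,.9938,0]);ez=np.array([0,0,1.])
def fix(x,y,z): return C+ex*x+ey*y+ez*z
def delta(p=None):
    s=robot.read_state();R=cv2.Rodrigues(s['orientation'])[0];t=s['tool_pos'];d=t-C
    print('t %.2f fix mm'%s['t'],(1000*np.array([d@ex,d@ey,d[2]])).round(1),'F',s['force'].round(1))
    F=np.array([ex,ey,ez]);print('tool axes in fixture (cols x,y,z)\n',(F@R).round(3))
    if p is not None: print('delta tool mm',(1000*(R.T@(fix(*np.array(p)/1000)-t))).round(1))
E
python3 -m pendant '[{"translation":[5,-7,26],"twist":[0,0,0],"grip":-1},{"translation":[5,-7,26],"twist":[0,0,0],"grip":-1},{"translation":[5,-7,26],"twist":[0,0,0],"grip":-1},{"translation":[5,-7,26],"twist":[0,0,0],"grip":-1},{"translation":[5,-7,26],"twist":[0,0,0],"grip":-1},{"translation":[5,-7,26],"twist":[0,0,0],"grip":-1},{"translation":[5,-7,26],"twist":[0,0,0],"grip":-1},{"translation":[5,-7,20],"twist":[0,0.06,0],"grip":-1},{"translation":[0,0,0],"twist":[0,0.06,0],"grip":-1},{"translation":[0,0,0],"twist":[0,0,0],"grip":-1}]'
python3 -c "
from h import *;delta((-40,54,65))"
```

```text
t: 3.15
tool_pos: [0.476, 0.0282, 0.1038]
orientation: [-2.008, -2.283, -0.101]
force: [0.2, -0.7, 0.4]
opening: 0.0005
t 3.15 fix mm [-49.1  61.1 103.8] F [ 0.2 -0.7  0.4]
tool axes in fixture (cols x,y,z)
 [[-0.016  1.    -0.018]
 [ 0.993  0.018  0.118]
 [ 0.118 -0.016 -0.993]]
delta tool mm [-11.8   9.6  37.6]
```

```bash
python3 -m pendant '[{"translation":[-3,2.4,10],"twist":[0,0,0],"grip":-1},{"translation":[-3,2.4,10],"twist":[0,0,0],"grip":-1},{"translation":[-3,2.4,10],"twist":[0,0,0],"grip":-1},{"translation":[-3,2.4,9],"twist":[0,0,0],"grip":-1},{"translation":[0,0,0],"twist":[0,0,0],"grip":-1},{"translation":[-0.1,0,1],"twist":[0,0,0],"grip":-1},{"translation":[-0.1,0,1],"twist":[0,0,0],"grip":-1},{"translation":[-0.1,0,1],"twist":[0,0,0],"grip":-1},{"translation":[-0.1,0,1],"twist":[0,0,0],"grip":-1},{"translation":[-0.1,0,1],"twist":[0,0,0],"grip":-1}]'
python3 -c "
from h import *;delta((-40,54,50))"
```

```text
t: 4.15
tool_pos: [0.4876, 0.0229, 0.0563]
orientation: [-2.009, -2.289, -0.099]
force: [0.0, -0.2, 0.2]
opening: 0.0007
t 4.15 fix mm [-38.2  54.5  56.3] F [ 0.  -0.2  0.2]
tool axes in fixture (cols x,y,z)
 [[-0.018  1.    -0.016]
 [ 0.993  0.019  0.113]
 [ 0.113 -0.013 -0.993]]
delta tool mm [-1.2 -1.7  6.3]
```

```bash
python3 -m pendant '[{"translation":[-0.1,0,1],"twist":[0,0,0],"grip":-1},{"translation":[-0.1,0,1],"twist":[0,0,0],"grip":-1},{"translation":[-0.1,0,1],"twist":[0,0,0],"grip":-1},{"translation":[-0.1,0,1],"twist":[0,0,0],"grip":-1},{"translation":[-0.1,0,1],"twist":[0,0,0],"grip":-1},{"translation":[-0.1,0,1],"twist":[0,0,0],"grip":-1},{"translation":[-0.1,0,1],"twist":[0,0,0],"grip":-1},{"translation":[-0.1,0,1],"twist":[0,0,0],"grip":-1},{"translation":[-0.1,0,1],"twist":[0,0,0],"grip":-1},{"translation":[-0.1,0,1],"twist":[0,0,0],"grip":-1}]'
python3 -c "
from h import *;delta((-40,54,50))"
```

```text
t: 5.15
tool_pos: [0.4877, 0.0231, 0.0482]
orientation: [-2.009, -2.289, -0.099]
force: [-4.6, -0.7, 7.3]
opening: 0.0007
t 5.15 fix mm [-38.   54.6  48.2] F [-4.6 -0.7  7.3]
tool axes in fixture (cols x,y,z)
 [[-0.018  1.    -0.015]
 [ 0.993  0.02   0.113]
 [ 0.113 -0.013 -0.993]]
delta tool mm [-0.4 -2.  -1.8]
```

```bash
python3 -m pendant '[{"translation":[-0.1,0,1],"twist":[0,0,0],"grip":-1},{"translation":[-0.1,0,1],"twist":[0,0,0],"grip":-1},{"translation":[-0.1,0,1],"twist":[0,0,0],"grip":-1},{"translation":[-0.1,0,1],"twist":[0,0,0],"grip":-1},{"translation":[-0.1,0,1],"twist":[0,0,0],"grip":-1},{"translation":[-0.1,0,1],"twist":[0,0,0],"grip":-1},{"translation":[-0.1,0,1],"twist":[0,0,0],"grip":-1},{"translation":[-0.1,0,1],"twist":[0,0,0],"grip":-1},{"translation":[-0.1,0,1],"twist":[0,0,0],"grip":-1},{"translation":[-0.1,0,1],"twist":[0,0,0],"grip":-1}]'
python3 -c "
from h import *;delta((40,54,60))"
```

```text
t: 6.15
tool_pos: [0.4875, 0.0232, 0.0447]
orientation: [-2.006, -2.29, -0.097]
force: [-4.5, -0.0, 8.6]
opening: 0.0
t 6.15 fix mm [-38.2  54.8  44.7] F [-4.5 -0.   8.6]
tool axes in fixture (cols x,y,z)
 [[-0.02   1.    -0.017]
 [ 0.993  0.022  0.114]
 [ 0.114 -0.015 -0.993]]
delta tool mm [ -0.6  77.9 -16.6]
```

```bash
python3 -m pendant '[{"translation":[-0.2,0,1.5],"twist":[0,0,0],"grip":-1},{"translation":[-0.2,0,1.5],"twist":[0,0,0],"grip":-1},{"translation":[-0.2,0,1.5],"twist":[0,0,0],"grip":-1},{"translation":[-0.2,0,1.5],"twist":[0,0,0],"grip":-1},{"translation":[-0.2,0,1.5],"twist":[0,0,0],"grip":-1},{"translation":[-0.2,0,1.5],"twist":[0,0,0],"grip":-1},{"translation":[-0.2,0,1.5],"twist":[0,0,0],"grip":-1},{"translation":[-0.2,0,1.5],"twist":[0,0,0],"grip":-1},{"translation":[-0.2,0,1.5],"twist":[0,0,0],"grip":-1},{"translation":[-0.2,0,1.5],"twist":[0,0,0],"grip":-1}]'
python3 -c "
from h import *;delta((40,54,60))"
```

```text
t: 7.15
tool_pos: [0.4877, 0.0232, 0.0441]
orientation: [-2.0, -2.291, -0.095]
force: [-8.7, 0.1, 16.8]
opening: 0.0007
t 7.15 fix mm [-38.   54.7  44.1] F [-8.7  0.1 16.8]
tool axes in fixture (cols x,y,z)
 [[-0.023  1.    -0.021]
 [ 0.993  0.025  0.115]
 [ 0.116 -0.018 -0.993]]
delta tool mm [ -0.7  77.7 -17.5]
```

```bash
python3 -m pendant '[{"translation":[1,0,-9],"twist":[0,0,0],"grip":-1},{"translation":[1,0,-9],"twist":[0,0,0],"grip":-1},{"translation":[0,20,0],"twist":[0,0,0],"grip":-1},{"translation":[0,20,0],"twist":[0,0,0],"grip":-1},{"translation":[0,20,0],"twist":[0,0,0],"grip":-1},{"translation":[0,15,0],"twist":[0,0,0],"grip":-1},{"translation":[-0.3,0,3],"twist":[0,0,0],"grip":-1},{"translation":[-0.3,0,3],"twist":[0,0,0],"grip":-1},{"translation":[-0.2,0,2],"twist":[0,0,0],"grip":-1},{"translation":[-0.1,0,1],"twist":[0,0,0],"grip":-1}]'
python3 -c "
from h import *;delta((40,54,50))"
```

```text
t: 8.15
tool_pos: [0.5648, 0.0334, 0.0552]
orientation: [-2.002, -2.292, -0.098]
force: [0.4, -0.4, -0.2]
opening: 0.0004
t 8.15 fix mm [39.7 56.3 55.2] F [ 0.4 -0.4 -0.2]
tool axes in fixture (cols x,y,z)
 [[-0.023  1.    -0.018]
 [ 0.993  0.025  0.114]
 [ 0.115 -0.015 -0.993]]
delta tool mm [-2.9  0.3  4.9]
```

```bash
python3 -m pendant '[{"translation":[-0.7,0,1.2],"twist":[0,0,0],"grip":-1},{"translation":[-0.7,0,1.2],"twist":[0,0,0],"grip":-1},{"translation":[-0.7,0,1.2],"twist":[0,0,0],"grip":-1},{"translation":[-0.2,0,1.2],"twist":[0,0,0],"grip":-1},{"translation":[-0.2,0,1.2],"twist":[0,0,0],"grip":-1},{"translation":[-0.2,0,1.2],"twist":[0,0,0],"grip":-1},{"translation":[-0.2,0,1.2],"twist":[0,0,0],"grip":-1},{"translation":[-0.2,0,1.2],"twist":[0,0,0],"grip":-1},{"translation":[-0.2,0,1.2],"twist":[0,0,0],"grip":-1},{"translation":[-0.2,0,1.2],"twist":[0,0,0],"grip":-1}]'
python3 -c "
from h import *;delta((40,54,50))"
```

```text
t: 9.15
tool_pos: [0.5638, 0.0313, 0.0438]
orientation: [-2.001, -2.292, -0.098]
force: [-7.0, 1.2, 15.9]
opening: 0.0006
t 9.15 fix mm [38.5 54.3 43.8] F [-7.   1.2 15.9]
tool axes in fixture (cols x,y,z)
 [[-0.023  1.    -0.018]
 [ 0.993  0.025  0.115]
 [ 0.115 -0.016 -0.993]]
delta tool mm [ 0.4  1.4 -6.2]
```

```bash
python3 -m pendant '[{"translation":[-0.2,0,1.5],"twist":[0,0,0],"grip":-1},{"translation":[-0.2,0,1.5],"twist":[0,0,0],"grip":-1},{"translation":[-0.2,0,1.5],"twist":[0,0,0],"grip":-1},{"translation":[-0.2,0,1.5],"twist":[0,0,0],"grip":-1},{"translation":[-0.2,0,1.5],"twist":[0,0,0],"grip":-1},{"translation":[-0.2,0,1.5],"twist":[0,0,0],"grip":-1},{"translation":[-0.2,0,1.5],"twist":[0,0,0],"grip":-1},{"translation":[-0.2,0,1.5],"twist":[0,0,0],"grip":-1},{"translation":[-0.2,0,1.5],"twist":[0,0,0],"grip":-1},{"translation":[-0.2,0,1.5],"twist":[0,0,0],"grip":-1}]'
python3 -c "
from h import *;delta((40,-54,58))"
```

```text
t: 10.15
tool_pos: [0.5639, 0.0313, 0.0438]
orientation: [-1.996, -2.294, -0.097]
force: [-8.3, -1.2, 16.7]
opening: 0.0004
t 10.15 fix mm [38.6 54.3 43.8] F [-8.3 -1.2 16.7]
tool axes in fixture (cols x,y,z)
 [[-0.026  0.999 -0.02 ]
 [ 0.993  0.028  0.116]
 [ 0.116 -0.017 -0.993]]
delta tool mm [-105.9   -1.9  -26.7]
```

```bash
python3 -m pendant '[{"translation":[1,0,-9],"twist":[0,0,0],"grip":-1},{"translation":[1,0,-9],"twist":[0,0,0],"grip":-1},{"translation":[-20,-0.2,-2.3],"twist":[0,0,0],"grip":-1},{"translation":[-22,-0.2,-2.5],"twist":[0,0,0],"grip":-1},{"translation":[-22,-0.2,-2.5],"twist":[0,0,0],"grip":-1},{"translation":[-22,-0.2,-2.5],"twist":[0,0,0],"grip":-1},{"translation":[-14,-0.2,-1.6],"twist":[0,0,0],"grip":-1},{"translation":[-0.3,0,3],"twist":[0,0,0],"grip":-1},{"translation":[-0.3,0,3],"twist":[0,0,0],"grip":-1},{"translation":[-0.1,0,1],"twist":[0,0,0],"grip":-1}]'
python3 -c "
from h import *;delta((40,-54,50))"
```

```text
t: 11.15
tool_pos: [0.5796, -0.0709, 0.0577]
orientation: [-1.997, -2.298, -0.101]
force: [0.2, -0.4, 0.5]
opening: 0.0006
t 11.15 fix mm [ 42.8 -48.9  57.7] F [ 0.2 -0.4  0.5]
tool axes in fixture (cols x,y,z)
 [[-0.028  0.999 -0.016]
 [ 0.993  0.03   0.114]
 [ 0.115 -0.013 -0.993]]
delta tool mm [-5.8 -2.9  7.1]
```

```bash
python3 -m pendant '[{"translation":[-2,-1,2],"twist":[0,0,0],"grip":-1},{"translation":[-2,-1,2],"twist":[0,0,0],"grip":-1},{"translation":[-1.5,-1,1.2],"twist":[0,0,0],"grip":-1},{"translation":[-0.2,0,1.2],"twist":[0,0,0],"grip":-1},{"translation":[-0.2,0,1.2],"twist":[0,0,0],"grip":-1},{"translation":[-0.2,0,1.2],"twist":[0,0,0],"grip":-1},{"translation":[-0.2,0,1.2],"twist":[0,0,0],"grip":-1},{"translation":[-0.2,0,1.2],"twist":[0,0,0],"grip":-1},{"translation":[-0.2,0,1.2],"twist":[0,0,0],"grip":-1},{"translation":[-0.2,0,1.2],"twist":[0,0,0],"grip":-1}]'
python3 -c "
from h import *;delta((40,-54,50))"
```

```text
t: 12.15
tool_pos: [0.5767, -0.0741, 0.0439]
orientation: [-1.992, -2.301, -0.101]
force: [-6.1, 0.7, 13.6]
opening: 0.0004
t 12.15 fix mm [ 39.6 -51.8  43.9] F [-6.1  0.7 13.6]
tool axes in fixture (cols x,y,z)
 [[-0.031  0.999 -0.017]
 [ 0.993  0.033  0.116]
 [ 0.116 -0.013 -0.993]]
delta tool mm [-1.5  0.3 -6.3]
```

```bash
P='x'; python3 -m pendant '[{"translation":[-0.2,0,1.5],"twist":[0,0,0],"grip":-1},{"translation":[-0.2,0,1.5],"twist":[0,0,0],"grip":-1},{"translation":[-0.2,0,1.5],"twist":[0,0,0],"grip":-1},{"translation":[-0.2,0,1.5],"twist":[0,0,0],"grip":-1},{"translation":[-0.2,0,1.5],"twist":[0,0,0],"grip":-1},{"translation":[-0.2,0,1.5],"twist":[0,0,0],"grip":-1},{"translation":[-0.2,0,1.5],"twist":[0,0,0],"grip":-1},{"translation":[-0.2,0,1.5],"twist":[0,0,0],"grip":-1},{"translation":[-0.2,0,1.5],"twist":[0,0,0],"grip":-1},{"translation":[-0.2,0,1.5],"twist":[0,0,0],"grip":-1}]'
python3 -m pendant '[{"translation":[1,0,-9],"twist":[0,0,0],"grip":-1},{"translation":[1,0,-9],"twist":[0,0,0],"grip":-1},{"translation":[0,-20,0],"twist":[0,0,0],"grip":-1},{"translation":[0,-20,0],"twist":[0,0,0],"grip":-1},{"translation":[0,-20,0],"twist":[0,0,0],"grip":-1},{"translation":[0,-13,0],"twist":[0,0,0],"grip":-1},{"translation":[-0.3,0,3],"twist":[0,0,0],"grip":-1},{"translation":[-0.3,0,3],"twist":[0,0,0],"grip":-1},{"translation":[-0.1,0,1],"twist":[0,0,0],"grip":-1},{"translation":[0,0,0],"twist":[0,0,0],"grip":-1}]'
python3 -c "
from h import *;delta((-40,-54,50))"
```

```text
t: 13.15
tool_pos: [0.5767, -0.0741, 0.0439]
orientation: [-1.988, -2.301, -0.101]
force: [-7.2, 0.6, 13.6]
opening: 0.0002
t: 14.15
tool_pos: [0.507, -0.0859, 0.0612]
orientation: [-1.992, -2.307, -0.106]
force: [0.2, 0.7, 0.3]
opening: 0.0005
t 14.15 fix mm [-30.9 -55.8  61.2] F [0.2 0.7 0.3]
tool axes in fixture (cols x,y,z)
 [[-0.034  0.999 -0.011]
 [ 0.993  0.035  0.114]
 [ 0.114 -0.007 -0.993]]
delta tool mm [ 0.8 -8.9 11.4]
```

```bash
python3 -m pendant '[{"translation":[0.4,-3.5,2],"twist":[0,0,0],"grip":-1},{"translation":[0.4,-3.5,2],"twist":[0,0,0],"grip":-1},{"translation":[0.2,-2,2],"twist":[0,0,0],"grip":-1},{"translation":[-0.2,0,1.2],"twist":[0,0,0],"grip":-1},{"translation":[-0.2,0,1.2],"twist":[0,0,0],"grip":-1},{"translation":[-0.2,0,1.2],"twist":[0,0,0],"grip":-1},{"translation":[-0.2,0,1.2],"twist":[0,0,0],"grip":-1},{"translation":[-0.2,0,1.2],"twist":[0,0,0],"grip":-1},{"translation":[-0.2,0,1.2],"twist":[0,0,0],"grip":-1},{"translation":[-0.2,0,1.2],"twist":[0,0,0],"grip":-1}]'
python3 -c "
from h import *;delta((-40,-54,50))"
python3 -m pendant '[{"translation":[-0.2,0,1.2],"twist":[0,0,0],"grip":-1},{"translation":[-0.2,0,1.2],"twist":[0,0,0],"grip":-1},{"translation":[-0.2,0,1.2],"twist":[0,0,0],"grip":-1},{"translation":[-0.2,0,1.2],"twist":[0,0,0],"grip":-1},{"translation":[-0.2,0,1.2],"twist":[0,0,0],"grip":-1},{"translation":[-0.2,0,1.2],"twist":[0,0,0],"grip":-1},{"translation":[-0.2,0,1.2],"twist":[0,0,0],"grip":-1},{"translation":[-0.2,0,1.2],"twist":[0,0,0],"grip":-1},{"translation":[-0.2,0,1.2],"twist":[0,0,0],"grip":-1},{"translation":[-0.2,0,1.2],"twist":[0,0,0],"grip":-1}]'
python3 -c "
from h import *;delta((-40,-54,50))"
```

```text
t: 15.15
tool_pos: [0.4977, -0.0855, 0.0464]
orientation: [-1.991, -2.308, -0.106]
force: [-2.9, 0.3, 3.9]
opening: 0.0002
t 15.15 fix mm [-40.2 -54.4  46.4] F [-2.9  0.3  3.9]
tool axes in fixture (cols x,y,z)
 [[-0.035  0.999 -0.012]
 [ 0.993  0.036  0.115]
 [ 0.115 -0.008 -0.993]]
delta tool mm [ 0.8  0.2 -3.5]
t: 16.15
tool_pos: [0.4977, -0.0857, 0.0429]
orientation: [-1.986, -2.307, -0.106]
force: [-9.8, 1.0, 16.1]
opening: 0.0003
t 16.15 fix mm [-40.2 -54.5  42.9] F [-9.8  1.  16.1]
tool axes in fixture (cols x,y,z)
 [[-0.037  0.999 -0.014]
 [ 0.992  0.038  0.117]
 [ 0.117 -0.01  -0.993]]
delta tool mm [ 1.4  0.2 -7. ]
```

```bash
python3 -m pendant '[{"translation":[1,0,-8],"twist":[0,0,0],"grip":-1},{"translation":[1,0,-8],"twist":[0,0,0],"grip":-1},{"translation":[22,0.6,2.5],"twist":[0,0,0],"grip":-1},{"translation":[22,0.6,2.5],"twist":[0,0,0],"grip":-1},{"translation":[22,0.6,2.5],"twist":[0,0,0],"grip":-1},{"translation":[22,0.6,2.5],"twist":[0,0,0],"grip":-1},{"translation":[12,0.4,1.4],"twist":[0,0,0],"grip":-1},{"translation":[-0.3,0,3],"twist":[0,0,0],"grip":-1},{"translation":[-0.3,0,3],"twist":[0,0,0],"grip":-1},{"translation":[0,0,0],"twist":[0,0,0],"grip":-1}]'
python3 -c "
from h import *;delta((-40,54,44))"
```

```text
t: 17.15
tool_pos: [0.4887, 0.0152, 0.0555]
orientation: [-1.993, -2.311, -0.11]
force: [0.5, 0.6, 0.2]
opening: 0.0005
t 17.15 fix mm [-38.   46.7  55.5] F [0.5 0.6 0.2]
tool axes in fixture (cols x,y,z)
 [[-0.036  0.999 -0.007]
 [ 0.993  0.036  0.113]
 [ 0.113 -0.003 -0.994]]
delta tool mm [ 6.1 -1.7 12.3]
```

```bash
python3 -m pendant '[{"translation":[2.7,-0.5,2.5],"twist":[0,0,0],"grip":-1},{"translation":[2.7,-0.5,2.5],"twist":[0,0,0],"grip":-1},{"translation":[2,-0.5,1.5],"twist":[0,0,0],"grip":-1},{"translation":[-0.2,0,1.2],"twist":[0,0,0],"grip":-1},{"translation":[-0.2,0,1.2],"twist":[0,0,0],"grip":-1},{"translation":[-0.2,0,1.2],"twist":[0,0,0],"grip":-1},{"translation":[-0.2,0,1.2],"twist":[0,0,0],"grip":-1},{"translation":[-0.2,0,1.2],"twist":[0,0,0],"grip":-1},{"translation":[-0.2,0,1.2],"twist":[0,0,0],"grip":-1},{"translation":[-0.2,0,1.2],"twist":[0,0,0],"grip":-1}]'
python3 -c "
from h import *;delta()"
python3 -m pendant '[{"translation":[-0.2,0,1.5],"twist":[0,0,0],"grip":-1},{"translation":[-0.2,0,1.5],"twist":[0,0,0],"grip":-1},{"translation":[-0.2,0,1.5],"twist":[0,0,0],"grip":-1},{"translation":[-0.2,0,1.5],"twist":[0,0,0],"grip":-1},{"translation":[-0.2,0,1.5],"twist":[0,0,0],"grip":-1},{"translation":[-0.2,0,1.5],"twist":[0,0,0],"grip":-1},{"translation":[-0.2,0,1.5],"twist":[0,0,0],"grip":-1},{"translation":[-0.2,0,1.5],"twist":[0,0,0],"grip":-1},{"translation":[-0.2,0,1.5],"twist":[0,0,0],"grip":-1},{"translation":[-0.2,0,1.5],"twist":[0,0,0],"grip":-1}]'
python3 -c "
from h import *;delta((40,54,60))"
```

```text
t: 18.15
tool_pos: [0.4863, 0.0212, 0.0429]
orientation: [-1.995, -2.308, -0.11]
force: [-9.5, -0.3, 17.0]
opening: 0.0003
t 18.15 fix mm [-39.7  53.   42.9] F [-9.5 -0.3 17. ]
tool axes in fixture (cols x,y,z)
 [[-0.034  0.999 -0.007]
 [ 0.993  0.034  0.113]
 [ 0.114 -0.003 -0.994]]
t: 19.15
tool_pos: [0.4863, 0.0212, 0.0428]
orientation: [-1.988, -2.309, -0.107]
force: [-9.2, 0.2, 17.9]
opening: 0.0002
t 19.15 fix mm [-39.7  53.   42.8] F [-9.2  0.2 17.9]
tool axes in fixture (cols x,y,z)
 [[-0.037  0.999 -0.012]
 [ 0.993  0.038  0.115]
 [ 0.116 -0.007 -0.993]]
delta tool mm [  0.   79.5 -17.9]
```

```bash
python3 -m pendant '[{"translation":[1,0,-8],"twist":[0,0,0],"grip":-1},{"translation":[1,0,-8],"twist":[0,0,0],"grip":-1},{"translation":[0,20,0],"twist":[0,0,0],"grip":-1},{"translation":[0,20,0],"twist":[0,0,0],"grip":-1},{"translation":[0,20,0],"twist":[0,0,0],"grip":-1},{"translation":[0,15,0],"twist":[0,0,0],"grip":-1},{"translation":[-0.3,3,3],"twist":[0,0,0],"grip":-1},{"translation":[-0.3,0,3],"twist":[0,0,0],"grip":-1},{"translation":[-0.2,0,2],"twist":[0,0,0],"grip":-1},{"translation":[-0.1,0,1],"twist":[0,0,0],"grip":-1}]'
python3 -c "
from h import *;delta((40,54,44))"
python3 -m pendant '[{"translation":[-0.2,0,1.2],"twist":[0,0,0],"grip":-1},{"translation":[-0.2,0,1.2],"twist":[0,0,0],"grip":-1},{"translation":[-0.2,0,1.2],"twist":[0,0,0],"grip":-1},{"translation":[-0.2,0,1.2],"twist":[0,0,0],"grip":-1},{"translation":[-0.2,0,1.2],"twist":[0,0,0],"grip":-1},{"translation":[-0.2,0,1.2],"twist":[0,0,0],"grip":-1},{"translation":[-0.2,0,1.2],"twist":[0,0,0],"grip":-1},{"translation":[-0.2,0,1.2],"twist":[0,0,0],"grip":-1},{"translation":[-0.2,0,1.2],"twist":[0,0,0],"grip":-1},{"translation":[-0.2,0,1.2],"twist":[0,0,0],"grip":-1}]'
python3 -c "
from h import *;delta()"
python3 -m pendant '[{"translation":[-0.2,0,1.5],"twist":[0,0,0],"grip":-1},{"translation":[-0.2,0,1.5],"twist":[0,0,0],"grip":-1},{"translation":[-0.2,0,1.5],"twist":[0,0,0],"grip":-1},{"translation":[-0.2,0,1.5],"twist":[0,0,0],"grip":-1},{"translation":[-0.2,0,1.5],"twist":[0,0,0],"grip":-1},{"translation":[-0.2,0,1.5],"twist":[0,0,0],"grip":-1},{"translation":[-0.2,0,1.5],"twist":[0,0,0],"grip":-1},{"translation":[-0.2,0,1.5],"twist":[0,0,0],"grip":-1},{"translation":[-0.2,0,1.5],"twist":[0,0,0],"grip":-1},{"translation":[-0.2,0,1.5],"twist":[0,0,0],"grip":-1}]'
python3 -c "
from h import *;delta((40,-54,60))"
```

```text
t: 20.15
tool_pos: [0.5663, 0.033, 0.0522]
orientation: [-1.99, -2.311, -0.109]
force: [0.1, 0.2, -0.0]
opening: 0.0002
t 20.15 fix mm [41.1 55.7 52.2] F [ 0.1  0.2 -0. ]
tool axes in fixture (cols x,y,z)
 [[-0.037  0.999 -0.009]
 [ 0.993  0.038  0.114]
 [ 0.114 -0.005 -0.993]]
delta tool mm [-2.6 -1.2  8. ]
t: 21.15
tool_pos: [0.5653, 0.0324, 0.0429]
orientation: [-1.989, -2.31, -0.109]
force: [-7.4, -0.0, 13.0]
opening: 0.0006
t 21.15 fix mm [40.  55.3 42.9] F [-7.4 -0.  13. ]
tool axes in fixture (cols x,y,z)
 [[-0.037  0.999 -0.01 ]
 [ 0.993  0.038  0.115]
 [ 0.115 -0.005 -0.993]]
t: 22.15
tool_pos: [0.5652, 0.0323, 0.0429]
orientation: [-1.984, -2.312, -0.107]
force: [-7.9, -0.7, 13.6]
opening: 0.0004
t 22.15 fix mm [40.  55.2 42.9] F [-7.9 -0.7 13.6]
tool axes in fixture (cols x,y,z)
 [[-0.041  0.999 -0.013]
 [ 0.992  0.042  0.116]
 [ 0.116 -0.008 -0.993]]
delta tool mm [-106.4   -4.7  -29.7]
```

```bash
python3 -m pendant '[{"translation":[1,0,-9],"twist":[0,0,0],"grip":-1},{"translation":[1,0,-8],"twist":[0,0,0],"grip":-1},{"translation":[-22,-1,-2.5],"twist":[0,0,0],"grip":-1},{"translation":[-22,-1,-2.5],"twist":[0,0,0],"grip":-1},{"translation":[-22,-1,-2.5],"twist":[0,0,0],"grip":-1},{"translation":[-22,-1,-2.5],"twist":[0,0,0],"grip":-1},{"translation":[-17,-1,-1.8],"twist":[0,0,0],"grip":-1},{"translation":[-0.3,0,3],"twist":[0,0,0],"grip":-1},{"translation":[-0.3,0,3],"twist":[0,0,0],"grip":-1},{"translation":[-0.3,0,2],"twist":[0,0,0],"grip":-1}]'
python3 -c "
from h import *;delta((40,-54,44))"
python3 -m pendant '[{"translation":[-0.2,0,1.5],"twist":[0,0,0],"grip":-1},{"translation":[-0.2,0,1.2],"twist":[0,0,0],"grip":-1},{"translation":[-0.2,0,1.2],"twist":[0,0,0],"grip":-1},{"translation":[-0.2,0,1.2],"twist":[0,0,0],"grip":-1},{"translation":[-0.2,0,1.2],"twist":[0,0,0],"grip":-1},{"translation":[-0.2,0,1.2],"twist":[0,0,0],"grip":-1},{"translation":[-0.2,0,1.2],"twist":[0,0,0],"grip":-1},{"translation":[-0.2,0,1.2],"twist":[0,0,0],"grip":-1},{"translation":[-0.2,0,1.2],"twist":[0,0,0],"grip":-1},{"translation":[-0.2,0,1.2],"twist":[0,0,0],"grip":-1}]'
python3 -c "
from h import *;delta()"
python3 -m pendant '[{"translation":[-0.2,0,1.5],"twist":[0,0,0],"grip":-1},{"translation":[-0.2,0,1.5],"twist":[0,0,0],"grip":-1},{"translation":[-0.2,0,1.5],"twist":[0,0,0],"grip":-1},{"translation":[-0.2,0,1.5],"twist":[0,0,0],"grip":-1},{"translation":[-0.2,0,1.5],"twist":[0,0,0],"grip":-1},{"translation":[-0.2,0,1.5],"twist":[0,0,0],"grip":-1},{"translation":[-0.2,0,1.5],"twist":[0,0,0],"grip":-1},{"translation":[-0.2,0,1.5],"twist":[0,0,0],"grip":-1},{"translation":[-0.2,0,1.5],"twist":[0,0,0],"grip":-1},{"translation":[-0.2,0,1.5],"twist":[0,0,0],"grip":-1}]'
python3 -c "
from h import *;delta((-40,-54,60))"
```

```text
t: 23.15
tool_pos: [0.5796, -0.0755, 0.0562]
orientation: [-1.984, -2.317, -0.112]
force: [0.9, -0.2, 0.7]
opening: 0.0006
t 23.15 fix mm [ 42.3 -53.5  56.2] F [ 0.9 -0.2  0.7]
tool axes in fixture (cols x,y,z)
 [[-0.043  0.999 -0.007]
 [ 0.992  0.043  0.115]
 [ 0.115 -0.002 -0.993]]
delta tool mm [-1.8 -2.3 12.1]
t: 24.15
tool_pos: [0.5793, -0.0729, 0.0429]
orientation: [-1.979, -2.319, -0.112]
force: [-5.4, 2.0, 12.7]
opening: 0.0006
t 24.15 fix mm [ 42.3 -51.   42.9] F [-5.4  2.  12.7]
tool axes in fixture (cols x,y,z)
 [[-0.046  0.999 -0.008]
 [ 0.992  0.047  0.116]
 [ 0.116 -0.003 -0.993]]
t: 25.15
tool_pos: [0.5793, -0.073, 0.0429]
orientation: [-1.975, -2.319, -0.113]
force: [-7.6, 1.2, 13.6]
opening: 0.0007
t 25.15 fix mm [ 42.3 -51.   42.9] F [-7.6  1.2 13.6]
tool axes in fixture (cols x,y,z)
 [[-0.048  0.999 -0.01 ]
 [ 0.992  0.049  0.118]
 [ 0.118 -0.004 -0.993]]
delta tool mm [  3.  -82.4 -16.5]
```

All four corners read 42.8–42.9 mm at 13–18 N with no further give, so the flange is seated. I'll retract and go round behind the clamp.

```bash
python3 -m pendant '[{"translation":[1,0,-9],"twist":[0,0,0],"grip":-1},{"translation":[3,0,-25],"twist":[0,0,0],"grip":-1},{"translation":[3,0,-27],"twist":[0,0,0],"grip":-1},{"translation":[3,0,-27],"twist":[0,0,0],"grip":-1},{"translation":[3,0,-27],"twist":[0,0,0],"grip":-1},{"translation":[3,0,-27],"twist":[0,0,0],"grip":-1},{"translation":[3,0,-27],"twist":[0,0,0],"grip":-1},{"translation":[0,0,-20],"twist":[0,-0.06,0],"grip":-1},{"translation":[0,0,0],"twist":[0,-0.06,0],"grip":-1},{"translation":[0,0,0],"twist":[0,0,0.05],"grip":-1}]'
python3 - <<'E'
from h import *
delta((0,190,230))
ci=robot.camera_info('wrist');a,D=robot.read_camera('wrist')
cv2.imwrite('pics/w2.png',a[:,:,::-1]);np.savez('w2.npz',a=a,d=D,M=ci['cam_to_world'])
P=cloud(ci,D);hsv=cv2.cvtColor(a,cv2.COLOR_RGB2HSV)
F=(P-C)@np.array([ex,ey,ez]).T*1000
rd=((hsv[...,0]<8)|(hsv[...,0]>172))&(hsv[...,1]>140)&(F[...,2]>60);q=F[rd];print(len(q),q.min(0) if len(q) else '',q.max(0) if len(q) else '')
pl=(hsv[...,1]<40)&(hsv[...,2]>90)&(abs(F[...,0])<52)&(abs(F[...,1])<66)&(F[...,2]>34)&(F[...,2]<55)
q=F[pl];c=np.linalg.lstsq(np.c_[q[:,:2],np.ones(len(q))],q[:,2],rcond=None)[0];print(len(q),c)
E
```

```text
t: 26.15
tool_pos: [0.5808, -0.0779, 0.2439]
orientation: [2.097, 2.334, -0.008]
force: [-0.7, 0.3, -0.2]
opening: 0.0008
t 26.15 fix mm [ 43.3 -56.1 243.9] F [-0.7  0.3 -0.2]
tool axes in fixture (cols x,y,z)
 [[ 0.004  1.    -0.001]
 [ 1.    -0.004 -0.007]
 [-0.007 -0.001 -1.   ]]
delta tool mm [246.  -44.3  12.3]
55 [  9.37331414 -35.88607045 344.2763754 ] [ 16.17177877 -25.70783191 352.6056343 ]
15432 [ 4.53194229e-04 -1.72742268e-03  4.22180937e+01]
```

View pics/w2.png

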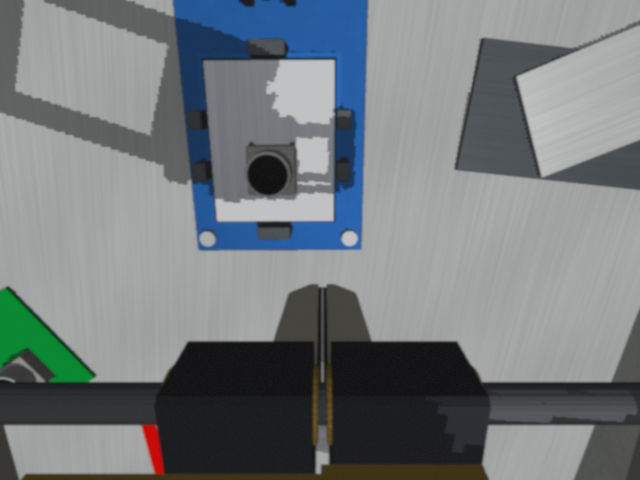

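The picture shows the plate level between the guides (204,58)–(335,221). The depth fit gives a slope below 0.2% and the top at 42.2 mm, so the seat is confirmed.

```bash
python3 -m pendant '[{"translation":[25,-5,0],"twist":[0,0,0],"grip":-1},{"translation":[33,-6,0],"twist":[0,0,0],"grip":-1},{"translation":[33,-6,0],"twist":[0,0,0],"grip":-1},{"translation":[33,-6,0],"twist":[0,0,0],"grip":-1},{"translation":[33,-6,0],"twist":[0,0,0],"grip":-1},{"translation":[33,-6,0],"twist":[0,0,0],"grip":-1},{"translation":[33,-6,0],"twist":[0,0,0],"grip":-1},{"translation":[25,-3,0],"twist":[0,0,0],"grip":-1},{"translation":[0,0,0],"twist":[0,0,0],"grip":-1},{"translation":[0,0,0],"twist":[0,0,0],"grip":-1}]'
python3 - <<'E'
from h import *
delta((0,188,150))
ci=robot.camera_info('wrist');a,D=robot.read_camera('wrist')
ci=robot.camera_info('scene');a,D=robot.read_camera('scene')
cv2.imwrite('pics/s2.png',cv2.resize(a[100:400,200:520,::-1],None,fx=2,fy=2))
P=cloud(ci,D);hsv=cv2.cvtColor(a,cv2.COLOR_RGB2HSV)
F=(P-C)@np.array([ex,ey,ez]).T*1000
rd=((hsv[...,0]<8)|(hsv[...,0]>172))&(hsv[...,1]>140)&(F[...,2]>60)&(abs(F[...,0])<60)&(abs(F[...,1]-120)<100);q=F[rd];print(len(q),np.percentile(q,[2,98],axis=0))
E
```

```text
t: 27.2
tool_pos: [0.5089, 0.1707, 0.2435]
orientation: [2.099, 2.333, -0.004]
force: [-0.1, 0.3, -1.0]
opening: 0.0002
t 27.20 fix mm [ -0.6 199.  243.5] F [-0.1  0.3 -1. ]
tool axes in fixture (cols x,y,z)
 [[ 0.006  1.     0.   ]
 [ 1.    -0.006 -0.004]
 [-0.004  0.    -1.   ]]
delta tool mm [-10.6   0.6  93.5]
255 [[ -5.55372772 121.22928863  85.32139689]
 [ 13.90322348 189.98920175 378.13136996]]
```

View pics/s2.png

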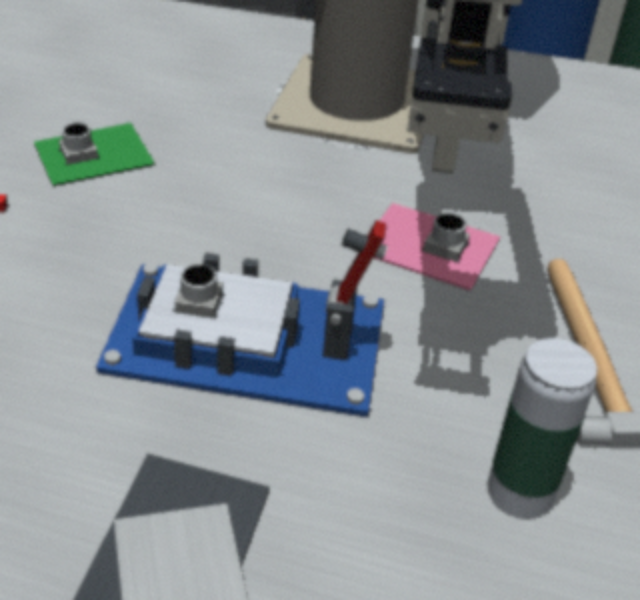

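The scene crop shows the clamp (tip at (378,230)) still open. The tool is up and to its +y side (right), clear to descend behind the bar.

```bash
python3 -m pendant '[{"translation":[0,0,20],"twist":[0,0,0],"grip":-1},{"translation":[0,0,24],"twist":[0,0,0],"grip":-1},{"translation":[0,0,22],"twist":[0,0,0],"grip":-1},{"translation":[0,0,14],"twist":[0,0,0],"grip":-1},{"translation":[0,0,0],"twist":[0,0,0],"grip":-1},{"translation":[-8,0,0],"twist":[0,0,0],"grip":-1},{"translation":[-8,0,0],"twist":[0,0,0],"grip":-1},{"translation":[-6,0,0],"twist":[0,0,0],"grip":-1},{"translation":[-6,0,0],"twist":[0,0,0],"grip":-1},{"translation":[-6,0,0],"twist":[0,0,0],"grip":-1}]'
python3 -c "
from h import *;delta()"
```

```text
t: 28.3
tool_pos: [0.5182, 0.1279, 0.1671]
orientation: [2.106, 2.32, 0.007]
force: [-1.0, 3.9, 2.4]
opening: 0.0003
t 28.30 fix mm [  3.8 155.4 167.1] F [-1.   3.9  2.4]
tool axes in fixture (cols x,y,z)
 [[ 0.014  1.     0.009]
 [ 1.    -0.014 -0.003]
 [-0.003  0.009 -1.   ]]
```

```bash
python3 -m pendant '[{"translation":[-7,-1,4],"twist":[0,0,0],"grip":-1},{"translation":[-7,-1,4],"twist":[0,0,0],"grip":-1},{"translation":[-8,-1,1],"twist":[0,0,0],"grip":-1},{"translation":[-8,0,1],"twist":[0,0,0],"grip":-1},{"translation":[-8,0,0],"twist":[0,0,0],"grip":-1},{"translation":[-8,0,0],"twist":[0,0,0],"grip":-1},{"translation":[-8,0,0],"twist":[0,0,0],"grip":-1},{"translation":[-8,0,1],"twist":[0,0,0],"grip":-1},{"translation":[-8,0,2],"twist":[0,0,0],"grip":-1},{"translation":[-8,0,2],"twist":[0,0,0],"grip":-1}]'
python3 -c "
from h import *;delta()"
```

```text
t: 29.3
tool_pos: [0.5232, 0.0434, 0.1511]
orientation: [2.106, 2.321, 0.009]
force: [-0.6, 1.9, 0.0]
opening: 0.0003
t 29.30 fix mm [ -0.5  70.9 151.1] F [-0.6  1.9  0. ]
tool axes in fixture (cols x,y,z)
 [[ 0.014  1.     0.009]
 [ 1.    -0.014 -0.002]
 [-0.002  0.009 -1.   ]]
```

```bash
python3 -m pendant '[{"translation":[-2,0,6],"twist":[0,0,0],"grip":-1},{"translation":[-4,0,7],"twist":[0,0,0],"grip":-1},{"translation":[-4,0,7],"twist":[0,0,0],"grip":-1},{"translation":[-4,0,7],"twist":[0,0,0],"grip":-1},{"translation":[-4,0,7],"twist":[0,0,0],"grip":-1},{"translation":[-3,0,6],"twist":[0,0,0],"grip":-1},{"translation":[-2,0,6],"twist":[0,0,0],"grip":-1},{"translation":[-2,0,6],"twist":[0,0,0],"grip":-1},{"translation":[-2,0,5],"twist":[0,0,0],"grip":-1},{"translation":[-1,0,4],"twist":[0,0,0],"grip":-1}]'
python3 -c "
from h import *;delta()"
```

```text
t: 30.3
tool_pos: [0.5276, 0.011, 0.0853]
orientation: [2.105, 2.318, 0.008]
force: [-0.3, 0.8, 1.3]
opening: 0.0008
t 30.30 fix mm [ 0.3 38.2 85.3] F [-0.3  0.8  1.3]
tool axes in fixture (cols x,y,z)
 [[ 0.015  1.     0.011]
 [ 1.    -0.015 -0.005]
 [-0.004  0.011 -1.   ]]
```

```bash
python3 -m pendant '[{"translation":[0,0,2],"twist":[0,0,0],"grip":-1},{"translation":[0,0,2],"twist":[0,0,0],"grip":-1},{"translation":[0,0,2],"twist":[0,0,0],"grip":-1},{"translation":[0,0,1.5],"twist":[0,0,0],"grip":-1},{"translation":[0,0,1.5],"twist":[0,0,0],"grip":-1},{"translation":[0,0,1.5],"twist":[0,0,0],"grip":-1},{"translation":[0,0,1.5],"twist":[0,0,0],"grip":-1},{"translation":[0,0,1.5],"twist":[0,0,0],"grip":-1},{"translation":[0,0,1.5],"twist":[0,0,0],"grip":-1},{"translation":[0,0,1.5],"twist":[0,0,0],"grip":-1}]'
python3 -c "
from h import *;delta()"
```

```text
t: 31.3
tool_pos: [0.5276, 0.0106, 0.0743]
orientation: [2.104, 2.319, 0.005]
force: [-8.4, -0.9, 15.2]
opening: 0.001
t 31.30 fix mm [ 0.2 37.8 74.3] F [-8.4 -0.9 15.2]
tool axes in fixture (cols x,y,z)
 [[ 0.014  1.     0.009]
 [ 1.    -0.014 -0.006]
 [-0.006  0.009 -1.   ]]
```

Hard stop at 74.3 mm, against about 74 mm predicted for the foot on the plate. I'll retreat and check.

```bash
python3 -m pendant '[{"translation":[0,0,-8],"twist":[0,0,0],"grip":-1},{"translation":[0,0,-20],"twist":[0,0,0],"grip":-1},{"translation":[0,0,-30],"twist":[0,0,0],"grip":-1},{"translation":[0,0,-30],"twist":[0,0,0],"grip":-1},{"translation":[0,0,-30],"twist":[0,0,0],"grip":-1},{"translation":[0,0,-30],"twist":[0,0,0],"grip":-1},{"translation":[0,0,-20],"twist":[0,0,0],"grip":-1},{"translation":[0,0,0],"twist":[0,0,0],"grip":-1},{"translation":[0,0,0],"twist":[0,0,0],"grip":-1},{"translation":[0,0,0],"twist":[0,0,0],"grip":-1}]'
python3 - <<'E'
from h import *
delta()
G=np.array([ex,ey,ez]).T*1000
for n in('scene','wrist'):
    ci=robot.camera_info(n);a,D=robot.read_camera(n)
    P=cloud(ci,D);hsv=cv2.cvtColor(a,cv2.COLOR_RGB2HSV);F=(P-C)@G
    if n=='scene': cv2.imwrite('pics/s3.png',cv2.resize(a[180:320,220:420,::-1],None,fx=3,fy=3))
    rd=((hsv[...,0]<8)|(hsv[...,0]>172))&(hsv[...,1]>140)&(abs(F[...,0])<14)&(F[...,1]>15)&(F[...,1]<130)&(F[...,2]>50)&(F[...,2]<120)
    q=F[rd];print(n,'bar',len(q),np.percentile(q,[2,50,98],axis=0).round(1).tolist(),np.polyfit(q[:,1],q[:,2],1))
    pl=(hsv[...,1]<40)&(hsv[...,2]>90)&(abs(F[...,0])<52)&(abs(F[...,1])<66)&(F[...,2]>34)&(F[...,2]<55)
    q=F[pl];print('plate',len(q),np.linalg.lstsq(np.c_[q[:,:2],np.ones(len(q))],q[:,2],rcond=None)[0])
E
```

```text
t: 32.3
tool_pos: [0.5241, 0.0131, 0.2473]
orientation: [2.106, 2.323, 0.005]
force: [-0.5, 0.5, 0.6]
opening: 0.0006
t 32.30 fix mm [ -3.   40.6 247.3] F [-0.5  0.5  0.6]
tool axes in fixture (cols x,y,z)
 [[ 0.013  1.     0.006]
 [ 1.    -0.013 -0.003]
 [-0.003  0.006 -1.   ]]
scene bar 403 [[-9.5, 19.1, 63.7], [7.4, 67.5, 72.7], [13.0, 106.1, 76.4]] [3.58779203e-02 6.94487206e+01]
plate 1234 [ 1.54141306e-03 -4.51716352e-03  4.10321648e+01]
wrist bar 2616 [[-11.1, 18.6, 72.9], [-0.4, 71.4, 74.9], [10.2, 108.2, 76.7]] [1.99334152e-02 7.34035261e+01]
plate 9310 [-8.87732339e-05 -2.14106193e-03  4.22668861e+01]
```

View pics/s3.png

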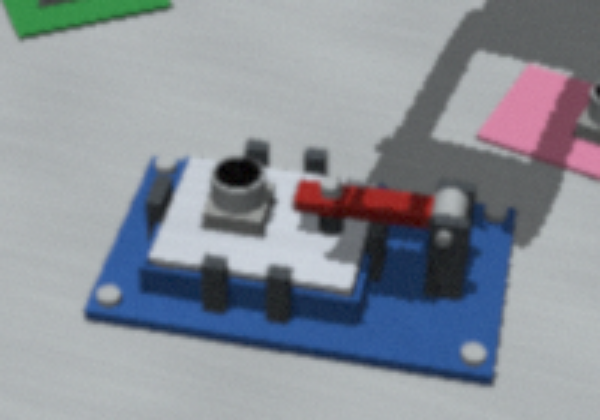

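The crop shows the red bar level over the plate, (300,195) to (440,205), with its foot on it. Bar angle is -0.02 rad, which puts the foot at about 42.4 mm against the plate top at 42.2 mm.

```bash
python3 -c "
from plant import robot
robot.close_job()"
```

```text
the job is handed in; nothing more can be done
```

The flange is seated, the clamp is over with its foot on the plate, and the job was handed in at about 32 s of the 72 s allowed. No verdict is reported back.

- **Pressing:** I pressed each corner with shut fingers at about 10 mm/s. In the first round three corners read hard about 1 mm high (44.1, 43.8 and 43.9 mm), and the last stopped at 42.9 mm. I went round those three again, and then all four stopped at 42.8–42.9 mm under about 13–18 N with no more give. The highest force read at the end of a press was about 20 N including sideways load. The sensor was only read at the end of each one-second move, so short peaks in between were not seen.
- **Before clamping:** with the tool clear and the clamp still open, the depth image showed the plate level (slope under 0.2%), with its top at 42.2 mm.
- **Clamp:** I swung the bar over from behind until it stopped hard at 15 N, at the height expected for the foot on the plate. I then withdrew to 247 mm.
- **Last checks:** the wrist camera gave a bar angle of −0.02 rad, which puts the foot about 0.2 mm from the plate top, and the plate was still level. The scene camera disagreed slightly, with the plate at 41.0 mm and the bar slope at 0.036 instead of 0.020. That is within its roughly 2 mm calibration. The wrist force was near 0, and I steered clear of the bystanders, though I did not measure their positions again at the end.

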